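Set the bake timer's thumbwheels and start it

TASK

The next batch of filled cakes bakes for 185 seconds: roll the timer's three thumbwheels so that 1, 8, 5 stand squarely on top, from left to right as seen from the robot. Then start the timer by pushing its lever fully over, away from the robot. Leave the wheels on 185 with nothing touching them, and leave the things standing around the timer where they are.

Things in the scene. Friction and masses are not known exactly. Their poses are not given: they have to be found in the camera images.
- timer: bake timer, fixed: low steel housing 112 mm deep (x), 320 wide (y), top 48 mm above the table. Origin: centre of its underside; x points away from the robot's side, y to the left seen from the robot, z up. Three thumbwheels 75 mm apart on an axle along y, start lever at the right end. Between wheels and 40 mm outside the outer ones, axle blocks (16 x 6 mm) rise 68 mm off the table; else gaps are free (51 mm).
- hundreds_axle (a point): centre of the left-hand (hundreds) thumbwheel on its axle, 60 mm above the table, y = +115 mm in the timer's frame. White disc, diameter 96, width 24 mm (flat sides face along y), rising out of the housing to 108 mm above the table. Dark numerals 0 to 9, 21 mm high, round its rim, upright as read from the robot's side, thin grey ribs between; the one at the very top counts.
- tens_axle (a point): centre of the middle (tens) thumbwheel on its axle, 60 mm above the table, y = +40 mm in the timer's frame. White disc, diameter 96, width 24 mm (flat sides face along y), rising out of the housing to 108 mm above the table. Dark numerals 0 to 9, 21 mm high, round its rim, upright as read from the robot's side, thin grey ribs between; the one at the very top counts.
- units_axle (a point): centre of the right-hand (units) thumbwheel on its axle, 60 mm above the table, y = -35 mm in the timer's frame. White disc, diameter 96, width 24 mm (flat sides face along y), rising out of the housing to 108 mm above the table. Dark numerals 0 to 9, 21 mm high, round its rim, upright as read from the robot's side, thin grey ribs between; the one at the very top counts.
- hundreds (a joint): left-hand thumbwheel's angle in rad = 0.6283 x the digit on top; positive = its top rolls away from the robot (timer's +x), digits counting up. Stops at 0 (digit 0) and 5.655 (digit 9): no passing from 9 to 0. In between it turns without clicks, against a drag of 0.05 N m, and stays where it is left.
- tens (a joint): middle thumbwheel's angle in rad = 0.6283 x the digit on top; positive = its top rolls away from the robot (timer's +x), digits counting up. Stops at 0 (digit 0) and 5.655 (digit 9): no passing from 9 to 0. In between it turns without clicks, against a drag of 0.05 N m, and stays where it is left.
- units (a joint): right-hand thumbwheel's angle in rad = 0.6283 x the digit on top; positive = its top rolls away from the robot (timer's +x), digits counting up. Stops at 0 (digit 0) and 5.655 (digit 9): no passing from 9 to 0. In between it turns without clicks, against a drag of 0.05 N m, and stays where it is left.
- start_bar (a point): centre of the start lever's black cross bar (16 mm diameter, 40 mm long along the timer's y), 70 mm from the lever's pivot along a 10 mm rod. The pivot lies at x = 0, y = -130 mm, 48 mm above the table in the timer's frame.
- start (a joint): start lever's angle in rad: 0 = off, leaning 0.5 rad (29 deg) from upright towards the robot; 1.0 = on, against its stop, leaning 0.5 rad away from the robot (bar 34 mm beyond the pivot, 109 mm above the table). It stays where it is left; moving it takes about 1 N at the bar.
- spatula_grip (a point): bystander: spatula with a wooden handle, 240 mm long, lying on the table on the robot's side of the timer; the point is on its handle.
- cake0_mid (a point): bystander: round cake, 76 mm diameter, 35 mm high, beside the timer; its centre.
- cake1_mid (a point): bystander: round cake, 76 mm diameter, 35 mm high, beyond the timer; its centre.
- oil_mid (a point): bystander: amber bottle, 58 mm diameter, 120 mm high, beside the timer; its centre.
- bowl_mid (a point): bystander: white bowl, 90 mm diameter, 45 mm high, beyond the timer; its centre.

How it is judged (in metres and radians):
On the way, in this order (a step that is already met when the one before it is completed fails the run):
1. the three thumbwheels stand at 1, 8, 5 (each within 0.14 rad), the start lever still off (below 0.3 rad) (value of joint hundreds between 0.4883 and 0.7683 rad and value of joint tens between 4.8866 and 5.1666 rad and value of joint units between 3.0016 and 3.2816 rad and value of joint start below 0.3 rad), for 0.2 s.
2. the start lever is pushed over (beyond 0.85 rad) (value of joint start above 0.85 rad), for 0.2 s.
At the end, for the whole second after the job is handed in: the thumbwheels stand at 1, 8, 5 from left to right, each within 0.14 rad (8 deg, under a quarter of a digit); the start lever is over, beyond 0.85 rad; wheels and lever are at rest (value of joint hundreds between 0.4883 and 0.7683 rad and value of joint tens between 4.8866 and 5.1666 rad and value of joint units between 3.0016 and 3.2816 rad and value of joint start above 0.85 rad and velocity of joint hundreds between -0.1 and 0.1 rad/s and velocity of joint tens between -0.1 and 0.1 rad/s and velocity of joint units between -0.1 and 0.1 rad/s and velocity of joint start between -0.1 and 0.1 rad/s); the robot touches nothing.
It fails at once if a bystander around the timer is shifted by more than 25 mm (distance of any of spatula_grip, cake0_mid, cake1_mid, oil_mid, bowl_mid from where it was at the start of the episode above 0.025 m).
It also fails if it takes over 72 s, if anything falls off the work surface, if the arm or the gripper's body presses on something with over 40 N, if the wrist force passes 120 N, or if a joint passes its speed limit or range.

ROBOT

A 6-joint arm with a two-finger parallel gripper is mounted at the origin on the work surface. World frame = base frame: x ahead of the robot, y to its left, z up, the work surface at z = 0. Lengths are in m, angles in degrees, forces in N, time in s.
With the tool pointing down it reaches from about 0.375 to 0.9 m from the base axis. Payload 3.1 kg.
Tool frame: the origin (TCP) lies on the centre line of the jaws, within the pads' length; the fingertips stand 17 mm ahead of it and the grasp point (between the pads) lies 2 mm behind it; y points along the fingers, x is the direction in which the jaws open and shut, and the axes are right-handed (so a half turn about y gives the same grasp; the last joint's range is limited). The gripper opens to 87 mm and grips with 3 to 60 N. Pads are 19 mm wide; open, the fingers measure 117 mm over their backs; the gripper's body (75 mm by 190 mm) begins 51 mm behind the grasp point.
Start: joints at [-82.42, 30.224, 82.088, -0, 67.689, -10.227], TCP at [0.191, -0.595, 0.24] pointing down, gripper open.
Joint ranges: [-176.69, 176.69], [-43.24, 126.21], [12.49, 139.97], [-82, 262], [0, 151.66], [-163.58, 163.58]. Speed limits (degrees/s): [159.86, 159.86, 180, 180, 180, 180].

INTERFACE

Orientations are given as a 3x3 rotation matrix whose columns are the frame's x, y, z axes.
In Python, from rig import read_state, capture, camera_info, hand_in, trace, tip_of gives the robot as it stands.
- The arm moves only by the tool jog_arm, never from a script. Its argument "steps" is a list of rows, each an object with "fingers": the opening in per cent of the stroke, from 0 (shut) to 100 (fully open); "delta_pos": the shift along the world's x, y, z in mm, a list of three; "turn": the turn about the world's z in degrees. A call has 1 to 20 rows; each row is the pose to reach, as a shift and turn from the pose commanded when the call began; what a row does not reach only later rows make up. A row lasts 1/12 s, in which the tool goes at most 41.7 mm and 7.16 degrees, less where a joint would pass 70% of its speed; a pose out of reach is approached as far as the arm can. A call with a gripper value outside its range is refused whole. The fingers move at their own pace and stop on an object; the grip force is fixed at half the most. Time passes only in rows, so rows that repeat a pose let the fingers close. It gives the time, the measured TCP pose, the force and the opening at its end, in the units of the state.
- read_state(): the state, without advancing time (a new reading comes with each control period).
- capture(name): name is "side" or "top"; returns the picture (480x640x3 uint8, red, green, blue); there is no depth.
- camera_info(name): a dict with "fov_y" (degrees; the focal length in pixels is half the picture's height over the tangent of half this angle, whatever the lens; pixels are square), "cx", "cy" (the principal point, pixels), "k1" (the pictures are not rectified: a ray, as slopes to the right and down, at radius r is drawn at 1 + k1 r^2 times it, then the intrinsics apply), "view" (4x4, takes a point from world to camera coordinates). Camera axes: x right, y down, z forward; pixel columns grow to the right and rows downward; lengths in m; the calibration is good to about 2 mm. A picture is of the moment at which its call begins. camera_info takes no time and is no camera call.
- hand_in(): hands the job in, once; it reports no verdict.
Trained networks look in the newest picture that a camera, given by its name, has taken for a name from the list of things; names that differ only in an ending like _2 or _b are one class to them, and where a whole thing is asked for, a point or a joint stands for the part that bears it (a point fixed in the world has none). Each returns a list of dicts, best first, with "confidence" (0 to 1); they miss things now and then, are a little off and sometimes report something else, mostly with a low value. They report only what shows in the picture. A call takes as long as a camera call.
- trace(target, camera): "mask" (480x640 bool, what is visible of it).
- tip_of(target, camera): "position" ([x, y, z] in m, in world coordinates, good to about 4 mm: a listed point, or the origin of a listed thing).
The state is a dict: "time_s": time; "joint_positions": joint angles; "qvel": joint speeds; "tau": joint torques, N m; "position": TCP position; "tcp_rot": TCP orientation; "force": force on the tool from outside, world axes, zero at the start; "moment": the same for the moment, N m; "opening": opening from 0.0 (shut) to 1.0 (fully open).
Only numpy, scipy, OpenCV 4.12 (cv2) and the standard library are available. Lean on these libraries where they do the work, as an engineer would, in place of code of your own. Each camera call takes 0.05 s, during which the arm holds its last target.

## Working session

There is one attempt and no reset: what is moved stays moved. The work goes in short steps, Python scripts to look and compute and a tool call to move; the robot and the scene stay as the last step left them, time stands still between calls to the robot, and variables do not carry over. Pictures are saved under pics/ and viewed, and the job is handed in when it is done.

Besides the shell and the picture viewer there is one more tool, called after ">>>" in YAML: its name, and indented under it one key for each argument. jog_arm: Moves the arm, as the interface text tells. Its arguments: {"type":"object","properties":{"steps":{"type":"array","items":{"type":"object","properties":{"fingers":{"type":"number"},"delta_pos":{"type":"array","items":{"type":"number"}},"turn":{"type":"number"}}}}},"required":["steps"]}

```bash
ls; mkdir -p pics; python3 - <<'E'
from rig import *
import cv2,numpy as np
s=read_state();print({k:np.round(v,3).tolist() for k,v in s.items()})
for n in("side","top"):
    im=capture(n);cv2.imwrite(f"pics/{n}0.png",im[:,:,::-1]);c=camera_info(n);print(n,c)
for t in["timer","hundreds_axle","tens_axle","units_axle","start_bar","spatula_grip","cake0_mid","cake1_mid","oil_mid","bowl_mid"]:
    for n in("side","top"):
        r=tip_of(t,n); print(t,n,[(np.round(q["position"],3).tolist(),round(q["confidence"],2)) for q in r[:2]])
print(read_state()["time_s"])
E
```

```text
pics
{'time_s': 0.0, 'joint_positions': [-82.421, 30.276, 82.156, -0.0, 67.689, -10.228], 'qvel': [0.148, -0.084, -0.043, 0.024, -0.054, 0.036], 'tau': [-0.0, -44.004, -17.659, 0.063, 0.058, -0.0], 'position': [0.191, -0.594, 0.239], 'tcp_rot': [[0.306, -0.0, 0.952], [-0.952, 0.002, 0.306], [-0.002, -1.0, 0.0]], 'force': [0.18, 0.661, -0.256], 'moment': [-0.027, 0.04, -0.061], 'opening': 1.004}
side {'fov_y': 49.56358684394862, 'cx': 327.2910745315695, 'cy': 243.152660606196, 'k1': -0.13415294697029403, 'view': array([[-8.31875835e-01, -5.54961479e-01, -5.93316214e-04,
         4.67129639e-01],
       [-2.82315414e-01,  4.24104950e-01, -8.60484165e-01,
         2.46305899e-01],
       [ 4.77787193e-01, -7.15648481e-01, -5.09476840e-01,
         7.89666913e-01],
       [ 0.00000000e+00,  0.00000000e+00,  0.00000000e+00,
         1.00000000e+00]])}
top {'fov_y': 52.7854677217659, 'cx': 329.7550743829149, 'cy': 232.97148830509977, 'k1': 0.0167506664755858, 'view': array([[-0.01150555, -0.99987307, -0.01102107,  0.03586068],
       [-0.98191389,  0.01338054, -0.18885465,  0.58539897],
  
[... 461 characters left out ...]
0.127, 0.061], 0.84)]
units_axle top [([0.564, -0.129, 0.059], 0.82)]
start_bar side [([0.546, -0.227, 0.112], 0.44)]
start_bar top [([0.546, -0.226, 0.11], 0.54)]
spatula_grip side [([0.452, -0.114, 0.007], 0.72), ([0.704, -0.132, 0.02], 0.66)]
spatula_grip top [([0.447, -0.112, 0.012], 0.69)]
cake0_mid side [([0.597, -0.324, 0.017], 0.65)]
cake0_mid top [([0.597, -0.325, 0.02], 0.68)]
cake1_mid side [([0.704, -0.134, 0.021], 0.64)]
cake1_mid top [([0.705, -0.134, 0.018], 0.67)]
oil_mid side [([0.575, 0.132, 0.056], 0.78)]
oil_mid top [([0.575, 0.138, 0.06], 0.77), ([0.545, -0.224, 0.112], 0.16)]
bowl_mid side [([0.694, -0.009, 0.022], 0.7)]
bowl_mid top [([0.701, -0.009, 0.025], 0.93)]
1.1
```

View pics/side0.png

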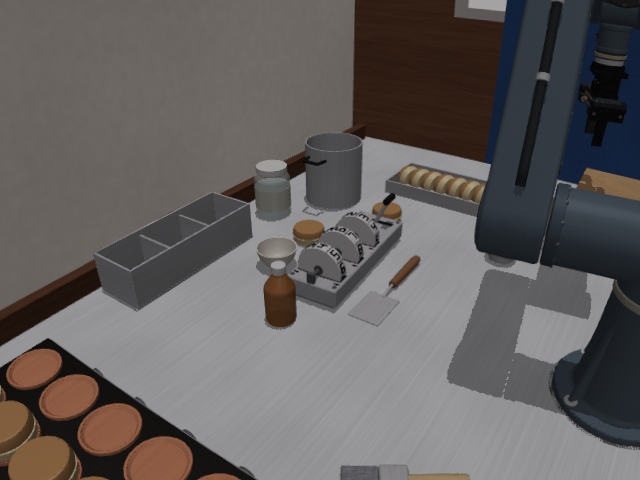

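View pics/top0.png

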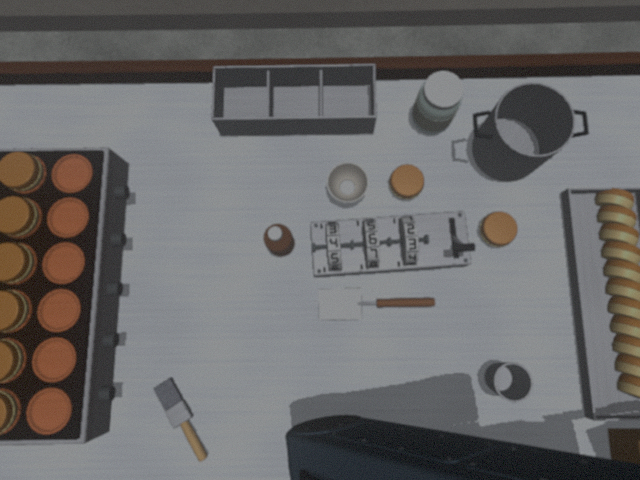

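```bash
cat > h.py <<'E'
import numpy as np, cv2
from rig import *
def K(n):
    c=camera_info(n); f=240/np.tan(np.radians(c["fov_y"]/2)); return c,f
def proj(n,P):
    c,f=K(n); P=np.atleast_2d(P); q=P@c["view"][:3,:3].T+c["view"][:3,3]
    s=q[:,:2]/q[:,2:]; r2=(s**2).sum(1,keepdims=True); s=s*(1+c["k1"]*r2)
    return s*f+[c["cx"],c["cy"]]
def unproj(n,uv,z):
    c,f=K(n); Km=np.array([[f,0,c["cx"]],[0,f,c["cy"]],[0,0,1.]])
    s=cv2.undistortPoints(np.array(uv,float).reshape(-1,1,2),Km,np.array([c["k1"],0,0,0.])).reshape(-1,2)
    R=c["view"][:3,:3];t=c["view"][:3,3]; o=-R.T@t
    d=np.c_[s,np.ones(len(s))]@R
    return o+d*((z-o[2])/d[:,2])[:,None]
E
python3 - <<'E'
from h import *
im=cv2.imread("pics/top0.png")[190:300,290:500]
cv2.imwrite("pics/topz.png",cv2.resize(im,None,fx=3.8,fy=3.8,interpolation=cv2.INTER_CUBIC))
im=cv2.imread("pics/side0.png")[180:310,270:420]
cv2.imwrite("pics/sidez.png",cv2.resize(im,None,fx=4.5,fy=4.5,interpolation=cv2.INTER_CUBIC))
E
```

```text
(no output)
```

View pics/topz.png

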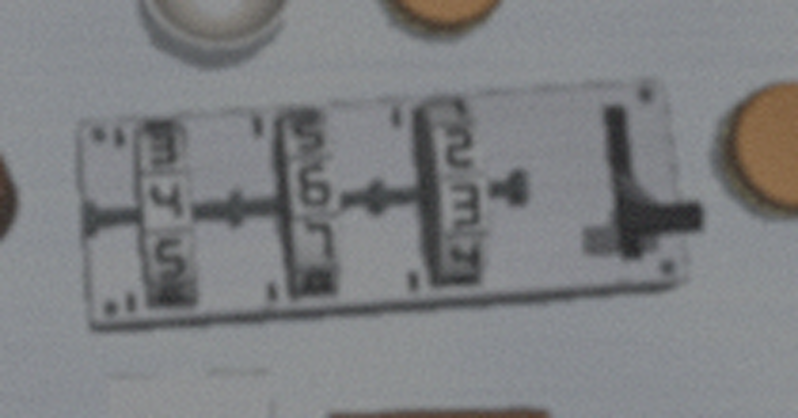

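View pics/sidez.png

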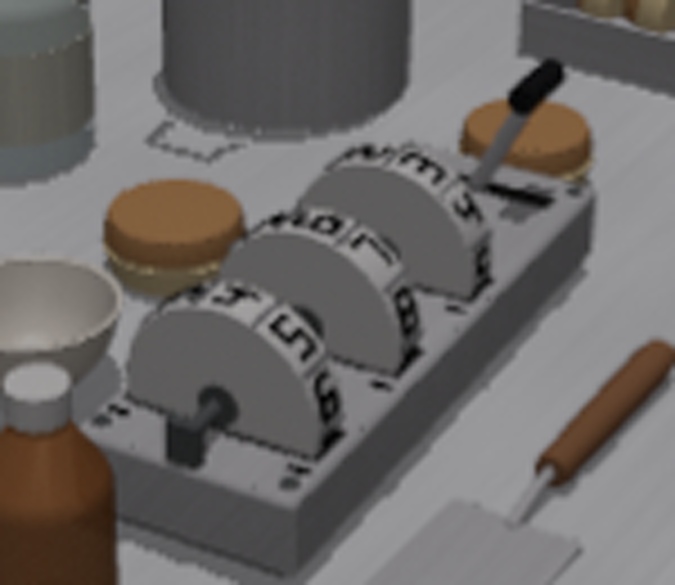

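```bash
cat >> h.py <<'E'
def setpose():
    import json; return json.load(open("pose.json"))
def T(p):  # p in timer frame
    x,y,a=setpose(); c,s=np.cos(a),np.sin(a)
    p=np.atleast_2d(p); return np.c_[x+c*p[:,0]-s*p[:,1], y+s*p[:,0]+c*p[:,1], p[:,2]]
def unwrap(n,im,yc,px=3.0):
    phi=np.radians(np.arange(-90,90.5,0.5)); yy=np.arange(12,-12.1,-0.25)*1e-3
    A,B=np.meshgrid(phi,yy,indexing='ij')  # phi + toward robot(-x)
    P=np.c_[(-0.048*np.sin(A)).ravel(),(yc+B).ravel(),(0.06+0.048*np.cos(A)).ravel()]
    uv=proj(n,T(P)).astype(np.float32).reshape(A.shape+(2,))
    return cv2.remap(im,uv[...,0],uv[...,1],cv2.INTER_CUBIC)
def strips(n,im,out):
    cols=[]
    for nm,yc in (("h",.115),("t",.04),("u",-.035)):
        w=unwrap(n,im,yc); w=cv2.resize(w,(150,540))
        w=cv2.copyMakeBorder(w,0,0,50,10,cv2.BORDER_CONSTANT)
        for d in range(-90,91,10):
            cv2.putText(w,str(d),(2,int((d+90)*3)+5),0,.45,(255,255,255),1); cv2.line(w,(40,(d+90)*3),(60,(d+90)*3),(0,255,0),1)
        cols.append(w)
    cv2.imwrite(out,np.hstack(cols))
E
python3 - <<'E'
from h import *
import json
from scipy.optimize import least_squares
uv=np.array([(80,120),(665,80),(688,285),(92,325)])/3.8+[290,190]
W=unproj("top",uv,.048);print(W.round(4).tolist())
L=np.array([(.056,.16),(.056,-.16),(-.056,-.16),(-.056,.16)])
def f(p):
    c,s=np.cos(p[2]),np.sin(p[2]);return (L@np.array([[c,s],[-s,c]])+p[:2]-W[:,:2]).ravel()
r=least_squares(f,[.565,-.09,0]);print(r.x,np.degrees(r.x[2]),r.fun.round(4))
json.dump(r.x.tolist(),open("pose.json","w"))
print(T([[0,.115,.06],[0,.04,.06],[0,-.035,.06],[-.0336,-.13,.109]]).round(4))
for n in("top","side"):
    im=cv2.imread(f"pics/{n}0.png")
    strips(n,im,f"pics/st_{n}0.png")
    C=T([[x,y,z] for z in(0,.048) for x,y in L]); 
    im2=cv2.resize(im,None,fx=4,fy=4)
    for q in proj(n,C): cv2.circle(im2,tuple((q*4+2).astype(int)),4,(0,0,255),1)
    th=np.linspace(-1.5,1.5,60)
    for yc in(.115,.04,-.035):
        for e in(-.012,.012):
            P=T(np.c_[-.048*np.sin(th),0*th+yc+e,.06+.048*np.cos(th)])
            cv2.polylines(im2,[(proj(n,P)*4+2).astype(int).reshape(-1,1,2)],False,(0,255,0),1)
    o=(300,200) if n=="top" else (275,180)
    cv2.imwrite(f"pics/ov_{n}.png",im2[o[1]*4:o[1]*4+500,o[0]*4:o[0]*4+740])
E
```

```text
[[0.6117, 0.0667, 0.048], [0.6294, -0.2496, 0.048], [0.5179, -0.2546, 0.048], [0.5006, 0.0608, 0.048]]
[ 0.56491097 -0.09416185  0.054602  ] 3.1284642572556023 [ 0.0004  0.0019  0.0002 -0.0012 -0.0002 -0.0024 -0.0004  0.0017]
[[ 0.5586  0.0207  0.06  ]
 [ 0.5627 -0.0542  0.06  ]
 [ 0.5668 -0.1291  0.06  ]
 [ 0.5385 -0.2258  0.109 ]]
```

View pics/ov_top.png

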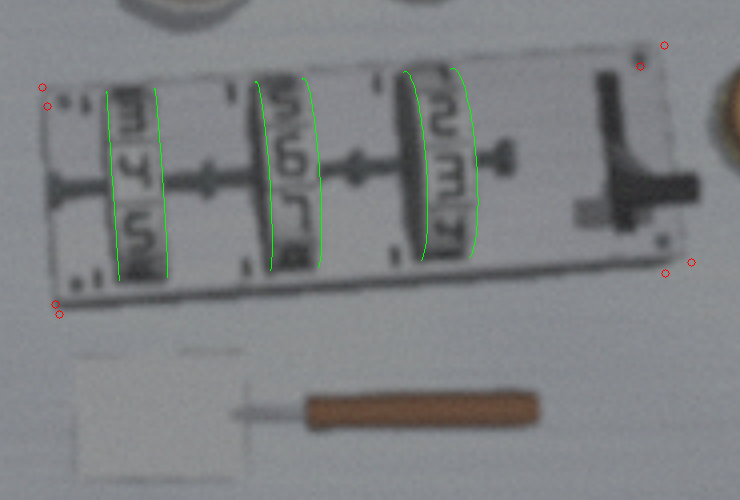

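View pics/ov_side.png

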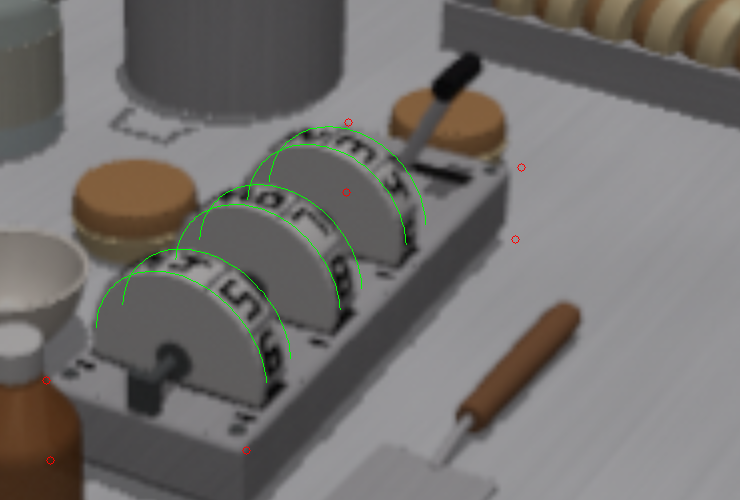

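View pics/st_top0.png

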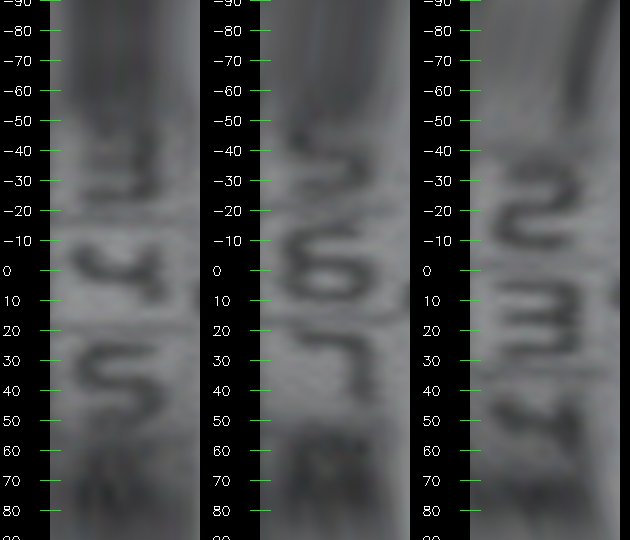

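View pics/st_side0.png

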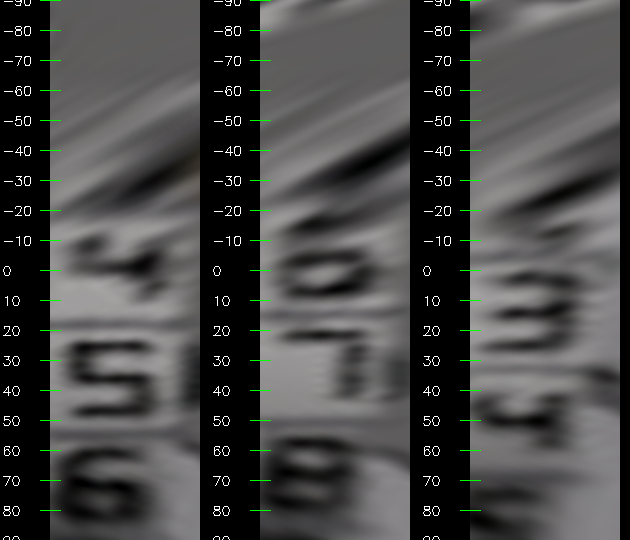

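>>> jog_arm:
  steps:
    - {"delta_pos":[30,40,0],"turn":0,"fingers":46}
    - {"delta_pos":[400,619,0],"turn":-14.7,"fingers":46}
    - {"delta_pos":[400,619,0],"turn":-14.7,"fingers":46}
    - {"delta_pos":[400,619,0],"turn":-14.7,"fingers":46}
    - {"delta_pos":[400,619,0],"turn":-14.7,"fingers":46}
    - {"delta_pos":[400,619,0],"turn":-14.7,"fingers":46}
    - {"delta_pos":[400,619,0],"turn":-14.7,"fingers":46}
    - {"delta_pos":[400,619,0],"turn":-14.7,"fingers":46}
    - {"delta_pos":[400,619,0],"turn":-14.7,"fingers":46}
    - {"delta_pos":[400,619,0],"turn":-14.7,"fingers":46}
    - {"delta_pos":[400,619,0],"turn":-14.7,"fingers":46}
    - {"delta_pos":[400,619,0],"turn":-14.7,"fingers":46}
    - {"delta_pos":[400,619,0],"turn":-14.7,"fingers":46}
    - {"delta_pos":[400,619,0],"turn":-14.7,"fingers":46}
    - {"delta_pos":[400,619,0],"turn":-14.7,"fingers":46}
    - {"delta_pos":[400,619,0],"turn":-14.7,"fingers":46}
    - {"delta_pos":[400,619,0],"turn":-14.7,"fingers":46}
    - {"delta_pos":[400,619,0],"turn":-14.7,"fingers":46}
    - {"delta_pos":[400,619,0],"turn":-14.7,"fingers":46}
    - {"delta_pos":[400,619,0],"turn":-14.7,"fingers":46}

```text
time_s: 2.77
position: [0.5916, 0.0255, 0.2393]
tcp_rot: [[0.058, -0.0, 0.998], [-0.998, -0.0, 0.058], [0.0, -1.0, -0.0]]
force: [-0.1, -0.9, -1.5]
opening: 0.459
```

>>> jog_arm:
  steps:
    - {"delta_pos":[0,-1,-40],"fingers":46}
    - {"delta_pos":[0,-1,-80],"fingers":46}
    - {"delta_pos":[0,-1,-115],"fingers":46}
    - {"delta_pos":[0,-1,-140],"fingers":46}
    - {"delta_pos":[0,-1,-156],"fingers":46}
    - {"delta_pos":[0,-1,-156],"fingers":46}
    - {"delta_pos":[0,-1,-156],"fingers":20}
    - {"delta_pos":[0,-1,-156],"fingers":20}
    - {"delta_pos":[0,-1,-156],"fingers":20}
    - {"delta_pos":[0,-1,-156],"fingers":20}

```text
$.steps[0]: bad value
```

>>> jog_arm:
  steps:
    - {"delta_pos":[0,-1,-40],"turn":0,"fingers":46}
    - {"delta_pos":[0,-1,-80],"turn":0,"fingers":46}
    - {"delta_pos":[0,-1,-115],"turn":0,"fingers":46}
    - {"delta_pos":[0,-1,-140],"turn":0,"fingers":46}
    - {"delta_pos":[0,-1,-156],"turn":0,"fingers":46}
    - {"delta_pos":[0,-1,-156],"turn":0,"fingers":46}
    - {"delta_pos":[0,-1,-156],"turn":0,"fingers":20}
    - {"delta_pos":[0,-1,-156],"turn":0,"fingers":20}
    - {"delta_pos":[0,-1,-156],"turn":0,"fingers":20}
    - {"delta_pos":[0,-1,-156],"turn":0,"fingers":20}

```text
time_s: 3.6
position: [0.5922, 0.0236, 0.0853]
tcp_rot: [[0.053, 0.003, 0.999], [-0.999, 0.001, 0.053], [-0.001, -1.0, 0.004]]
force: [0.1, 4.3, 0.7]
opening: 0.276
```

>>> jog_arm:
  steps:
    - {"delta_pos":[-2.4,-0.1,3.2],"turn":0,"fingers":0}
    - {"delta_pos":[-4.9,-0.3,6.1],"turn":0,"fingers":0}
    - {"delta_pos":[-11.4,-0.6,11.3],"turn":0,"fingers":0}
    - {"delta_pos":[-18.8,-1,15.1],"turn":0,"fingers":0}
    - {"delta_pos":[-26.8,-1.5,17.2],"turn":0,"fingers":0}
    - {"delta_pos":[-35.1,-1.9,17.6],"turn":0,"fingers":0}
    - {"delta_pos":[-43.3,-2.4,16.3],"turn":0,"fingers":0}
    - {"delta_pos":[-51,-2.8,13.4],"turn":0,"fingers":0}
    - {"delta_pos":[-58,-3.2,8.9],"turn":0,"fingers":0}
    - {"delta_pos":[-64.2,-3.5,2.6],"turn":0,"fingers":0}
    - {"delta_pos":[-64.2,-3.5,2.6],"turn":0,"fingers":0}
    - {"delta_pos":[-64.2,-3.5,2.6],"turn":0,"fingers":0}
    - {"delta_pos":[-64.2,-3.5,2.6],"turn":0,"fingers":0}

```text
time_s: 4.68
position: [0.5305, 0.0199, 0.0887]
tcp_rot: [[0.055, 0.01, 0.998], [-0.999, -0.0, 0.055], [0.001, -1.0, 0.01]]
force: [2.7, 5.1, 5.8]
opening: 0.269
```

>>> jog_arm:
  steps:
    - {"delta_pos":[0,0,0],"turn":0,"fingers":46}
    - {"delta_pos":[0,0,0],"turn":0,"fingers":46}
    - {"delta_pos":[0,0,0],"turn":0,"fingers":46}
    - {"delta_pos":[0,0,20],"turn":0,"fingers":46}
    - {"delta_pos":[0,0,45],"turn":0,"fingers":46}
    - {"delta_pos":[0,0,60],"turn":0,"fingers":46}
    - {"delta_pos":[6,-36,60],"turn":0,"fingers":46}
    - {"delta_pos":[13,-72.5,60],"turn":0,"fingers":46}
    - {"delta_pos":[13,-72.5,60],"turn":0,"fingers":46}
    - {"delta_pos":[13,-72.5,35],"turn":0,"fingers":46}
    - {"delta_pos":[13,-72.5,9],"turn":0,"fingers":46}
    - {"delta_pos":[13,-72.5,9],"turn":0,"fingers":46}
    - {"delta_pos":[13,-72.5,9],"turn":0,"fingers":0}
    - {"delta_pos":[13,-72.5,9],"turn":0,"fingers":0}
    - {"delta_pos":[13,-72.5,9],"turn":0,"fingers":0}
    - {"delta_pos":[13,-72.5,9],"turn":0,"fingers":0}

```text
time_s: 6.02
position: [0.541, -0.0544, 0.0965]
tcp_rot: [[0.057, 0.003, 0.998], [-0.998, -0.004, 0.057], [0.004, -1.0, 0.002]]
force: [-1.1, -4.2, -1.0]
opening: 0.278
```

>>> jog_arm:
  steps:
    - {"delta_pos":[3.4,0.2,1.9],"turn":0,"fingers":0}
    - {"delta_pos":[7,0.4,3.7],"turn":0,"fingers":0}
    - {"delta_pos":[14.4,0.8,5.9],"turn":0,"fingers":0}
    - {"delta_pos":[22,1.2,6.6],"turn":0,"fingers":0}
    - {"delta_pos":[29.6,1.6,5.9],"turn":0,"fingers":0}
    - {"delta_pos":[37,2,3.7],"turn":0,"fingers":0}
    - {"delta_pos":[42,2.3,1.2],"turn":0,"fingers":0}
    - {"delta_pos":[45.6,2.5,-1.1],"turn":0,"fingers":0}
    - {"delta_pos":[45.6,2.5,-1.1],"turn":0,"fingers":0}
    - {"delta_pos":[45.6,2.5,-1.1],"turn":0,"fingers":0}
    - {"delta_pos":[45.6,2.5,-1.1],"turn":0,"fingers":46}
    - {"delta_pos":[45.6,2.5,-1.1],"turn":0,"fingers":46}
    - {"delta_pos":[45.6,2.5,-1.1],"turn":0,"fingers":46}

```text
time_s: 7.1
position: [0.5863, -0.0504, 0.095]
tcp_rot: [[0.054, 0.002, 0.999], [-0.999, -0.0, 0.054], [0.0, -1.0, 0.002]]
force: [0.3, 0.1, 0.3]
opening: 0.41
```

>>> jog_arm:
  steps:
    - {"delta_pos":[0,0,20],"turn":0,"fingers":46}
    - {"delta_pos":[0,0,50],"turn":0,"fingers":46}
    - {"delta_pos":[-24,-39,55],"turn":0,"fingers":46}
    - {"delta_pos":[-47,-78.8,55],"turn":0,"fingers":46}
    - {"delta_pos":[-47,-78.8,55],"turn":0,"fingers":46}
    - {"delta_pos":[-47,-78.8,25],"turn":0,"fingers":46}
    - {"delta_pos":[-47,-78.8,-2.7],"turn":0,"fingers":46}
    - {"delta_pos":[-47,-78.8,-2.7],"turn":0,"fingers":46}
    - {"delta_pos":[-47,-78.8,-2.7],"turn":0,"fingers":0}
    - {"delta_pos":[-47,-78.8,-2.7],"turn":0,"fingers":0}
    - {"delta_pos":[-47,-78.8,-2.7],"turn":0,"fingers":0}
    - {"delta_pos":[-47,-78.8,-2.7],"turn":0,"fingers":0}

```text
time_s: 8.1
position: [0.5399, -0.1297, 0.0929]
tcp_rot: [[0.055, 0.003, 0.998], [-0.998, -0.002, 0.055], [0.002, -1.0, 0.003]]
force: [0.3, -0.5, 1.2]
opening: 0.272
```

>>> jog_arm:
  steps:
    - {"delta_pos":[2.9,0.2,2.3],"turn":0,"fingers":0}
    - {"delta_pos":[5.9,0.3,4.3],"turn":0,"fingers":0}
    - {"delta_pos":[12.5,0.7,7.5],"turn":0,"fingers":0}
    - {"delta_pos":[19.6,1.1,9.4],"turn":0,"fingers":0}
    - {"delta_pos":[26.5,1.5,10],"turn":0,"fingers":0}
    - {"delta_pos":[33.8,1.9,9.3],"turn":0,"fingers":0}
    - {"delta_pos":[40.8,2.3,7.4],"turn":0,"fingers":0}
    - {"delta_pos":[47.4,2.6,4.1],"turn":0,"fingers":0}
    - {"delta_pos":[52.2,2.9,0.6],"turn":0,"fingers":0}
    - {"delta_pos":[55.3,3,-2.2],"turn":0,"fingers":0}
    - {"delta_pos":[55.3,3,-2.2],"turn":0,"fingers":0}
    - {"delta_pos":[55.3,3,-2.2],"turn":0,"fingers":0}
    - {"delta_pos":[55.3,3,-2.2],"turn":0,"fingers":46}
    - {"delta_pos":[55.3,3,-2.2],"turn":0,"fingers":46}
    - {"delta_pos":[55.3,3,-2.2],"turn":0,"fingers":46}
    - {"delta_pos":[55.3,3,30],"turn":0,"fingers":46}
    - {"delta_pos":[55.3,3,70],"turn":0,"fingers":46}
    - {"delta_pos":[55.3,3,100],"turn":0,"fingers":46}

```text
time_s: 9.6
position: [0.5944, -0.1262, 0.1931]
tcp_rot: [[0.054, 0.001, 0.999], [-0.999, 0.0, 0.054], [-0.0, -1.0, 0.001]]
force: [1.8, -0.7, 0.4]
opening: 0.453
```

>>> jog_arm:
  steps:
    - {"delta_pos":[-40,-200,40],"turn":0,"fingers":46}
    - {"delta_pos":[-40,-200,40],"turn":0,"fingers":46}
    - {"delta_pos":[-40,-200,40],"turn":0,"fingers":46}
    - {"delta_pos":[-40,-200,40],"turn":0,"fingers":46}
    - {"delta_pos":[-40,-200,40],"turn":0,"fingers":46}
    - {"delta_pos":[-40,-200,40],"turn":0,"fingers":46}
    - {"delta_pos":[-40,-200,40],"turn":0,"fingers":46}

```text
time_s: 10.18
position: [0.5536, -0.329, 0.2318]
tcp_rot: [[0.05, 0.002, 0.999], [-0.999, -0.001, 0.05], [0.001, -1.0, 0.002]]
force: [-0.3, 0.9, 0.5]
opening: 0.465
```

```bash
python3 - <<'E'
from h import *
import json
json.dump([.565,-.0927,.0546],open("pose.json","w"))
print(read_state()["position"],read_state()["time_s"])
for n in("side","top"):
    im=capture(n)[:,:,::-1].copy();cv2.imwrite(f"pics/{n}1.png",im)
    strips(n,im,f"pics/st_{n}1.png")
a=cv2.imread("pics/st_side1.png");b=cv2.imread("pics/st_top1.png")
z=cv2.resize(cv2.imread("pics/side1.png")[180:310,270:420],None,fx=4,fy=4,interpolation=cv2.INTER_CUBIC)
cv2.imwrite("pics/z1.png",z)
E
```

```text
[ 0.55359428 -0.329004    0.23182643] 10.1833
```

View pics/st_side1.png

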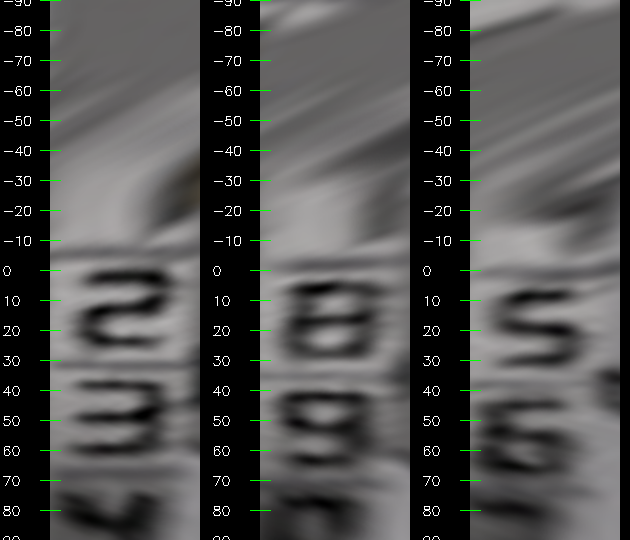

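View pics/st_top1.png

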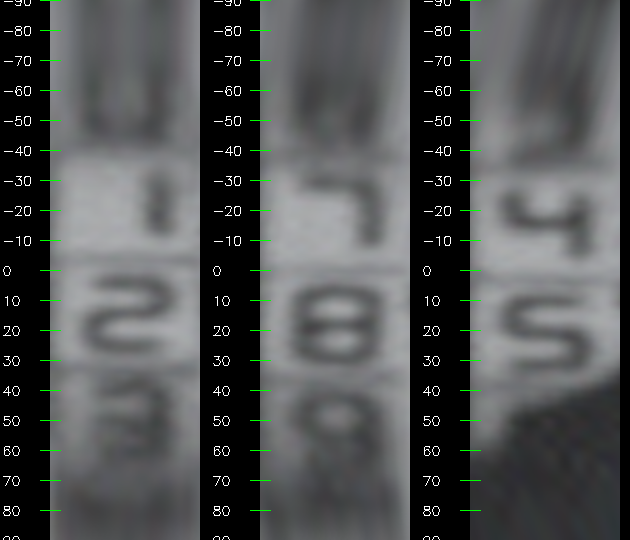

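View pics/z1.png

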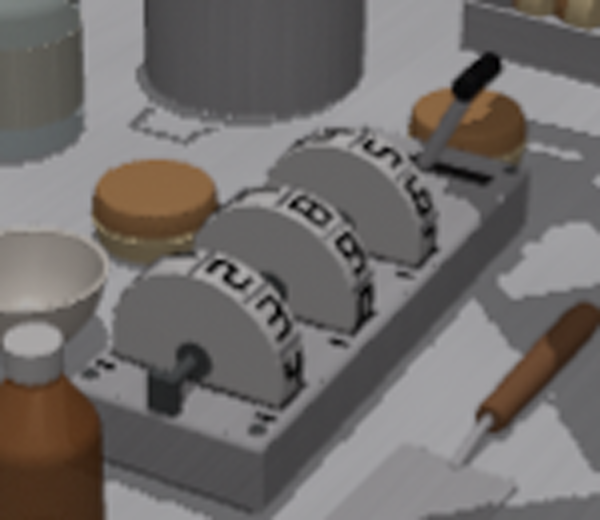

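>>> jog_arm:
  steps:
    - {"delta_pos":[3.5,40,-10],"turn":0,"fingers":46}
    - {"delta_pos":[3.5,80,-30],"turn":0,"fingers":46}
    - {"delta_pos":[3.5,120,-60],"turn":0,"fingers":46}
    - {"delta_pos":[3.5,160,-75],"turn":0,"fingers":46}
    - {"delta_pos":[3.5,198,-75],"turn":0,"fingers":46}
    - {"delta_pos":[3.5,198,-75],"turn":0,"fingers":46}
    - {"delta_pos":[3.5,198,-105],"turn":0,"fingers":46}
    - {"delta_pos":[3.5,198,-131.5],"turn":0,"fingers":46}
    - {"delta_pos":[3.5,198,-131.5],"turn":0,"fingers":46}
    - {"delta_pos":[3.5,198,-131.5],"turn":0,"fingers":0}
    - {"delta_pos":[3.5,198,-131.5],"turn":0,"fingers":0}
    - {"delta_pos":[3.5,198,-131.5],"turn":0,"fingers":0}
    - {"delta_pos":[3.5,198,-131.5],"turn":0,"fingers":0}

```text
time_s: 11.37
position: [0.5584, -0.1287, 0.1015]
tcp_rot: [[0.054, 0.003, 0.999], [-0.999, -0.001, 0.054], [0.001, -1.0, 0.003]]
force: [1.4, 0.8, 1.8]
opening: 0.276
```

>>> jog_arm:
  steps:
    - {"delta_pos":[3,0.2,0.5],"turn":0,"fingers":0}
    - {"delta_pos":[6,0.3,0.9],"turn":0,"fingers":0}
    - {"delta_pos":[9,0.5,1],"turn":0,"fingers":0}
    - {"delta_pos":[12,0.7,0.9],"turn":0,"fingers":0}
    - {"delta_pos":[15,0.8,0.5],"turn":0,"fingers":0}
    - {"delta_pos":[17.5,1,0],"turn":0,"fingers":0}
    - {"delta_pos":[17.5,1,0],"turn":0,"fingers":0}
    - {"delta_pos":[17.5,1,0],"turn":0,"fingers":0}
    - {"delta_pos":[17.5,1,0],"turn":0,"fingers":0}

```text
time_s: 12.12
position: [0.5714, -0.1278, 0.101]
tcp_rot: [[0.056, -0.008, 0.998], [-0.998, -0.0, 0.056], [-0.0, -1.0, -0.008]]
force: [-8.3, -2.3, 8.7]
opening: 0.277
```

>>> jog_arm:
  steps:
    - {"delta_pos":[0,0,0],"turn":0,"fingers":46}
    - {"delta_pos":[0,0,0],"turn":0,"fingers":46}
    - {"delta_pos":[0,0,0],"turn":0,"fingers":46}
    - {"delta_pos":[0,0,25],"turn":0,"fingers":46}
    - {"delta_pos":[0,0,50],"turn":0,"fingers":46}
    - {"delta_pos":[-10,37,50],"turn":0,"fingers":46}
    - {"delta_pos":[-20,74.2,50],"turn":0,"fingers":46}
    - {"delta_pos":[-20,74.2,50],"turn":0,"fingers":46}
    - {"delta_pos":[-20,74.2,25],"turn":0,"fingers":46}
    - {"delta_pos":[-20,74.2,0],"turn":0,"fingers":46}
    - {"delta_pos":[-20,74.2,0],"turn":0,"fingers":46}
    - {"delta_pos":[-20,74.2,0],"turn":0,"fingers":0}
    - {"delta_pos":[-20,74.2,0],"turn":0,"fingers":0}
    - {"delta_pos":[-20,74.2,0],"turn":0,"fingers":0}
    - {"delta_pos":[-20,74.2,0],"turn":0,"fingers":0}

```text
time_s: 13.37
position: [0.556, -0.0536, 0.1012]
tcp_rot: [[0.054, 0.003, 0.999], [-0.999, -0.001, 0.054], [0.001, -1.0, 0.003]]
force: [0.4, -1.1, 1.2]
opening: 0.273
```

>>> jog_arm:
  steps:
    - {"delta_pos":[3,0.2,0.5],"turn":0,"fingers":0}
    - {"delta_pos":[6,0.3,0.9],"turn":0,"fingers":0}
    - {"delta_pos":[9,0.5,1],"turn":0,"fingers":0}
    - {"delta_pos":[12,0.7,0.9],"turn":0,"fingers":0}
    - {"delta_pos":[14.5,0.8,0.5],"turn":0,"fingers":0}
    - {"delta_pos":[16.5,0.9,0],"turn":0,"fingers":0}
    - {"delta_pos":[16.5,0.9,0],"turn":0,"fingers":0}
    - {"delta_pos":[16.5,0.9,0],"turn":0,"fingers":0}
    - {"delta_pos":[16.5,0.9,0],"turn":0,"fingers":0}

```text
time_s: 14.12
position: [0.5674, -0.0529, 0.1006]
tcp_rot: [[0.056, -0.009, 0.998], [-0.998, -0.001, 0.056], [0.0, -1.0, -0.009]]
force: [-6.8, -4.1, 7.8]
opening: 0.271
```

>>> jog_arm:
  steps:
    - {"delta_pos":[0,0,0],"turn":0,"fingers":46}
    - {"delta_pos":[0,0,0],"turn":0,"fingers":46}
    - {"delta_pos":[0,0,0],"turn":0,"fingers":46}
    - {"delta_pos":[0,0,25],"turn":0,"fingers":46}
    - {"delta_pos":[0,0,50],"turn":0,"fingers":46}
    - {"delta_pos":[-2,37,50],"turn":0,"fingers":46}
    - {"delta_pos":[-3.6,75,50],"turn":0,"fingers":46}
    - {"delta_pos":[-3.6,75,50],"turn":0,"fingers":46}
    - {"delta_pos":[-3.6,75,25],"turn":0,"fingers":46}
    - {"delta_pos":[-3.6,75,0],"turn":0,"fingers":46}
    - {"delta_pos":[-3.6,75,0],"turn":0,"fingers":46}
    - {"delta_pos":[-3.6,75,0],"turn":0,"fingers":0}
    - {"delta_pos":[-3.6,75,0],"turn":0,"fingers":0}
    - {"delta_pos":[-3.6,75,0],"turn":0,"fingers":0}
    - {"delta_pos":[-3.6,75,0],"turn":0,"fingers":0}

```text
time_s: 15.37
position: [0.5689, 0.0223, 0.1012]
tcp_rot: [[0.054, 0.003, 0.999], [-0.999, -0.001, 0.054], [0.001, -1.0, 0.003]]
force: [0.5, -0.8, 0.7]
opening: 0.272
```

>>> jog_arm:
  steps:
    - {"delta_pos":[-3,-0.2,0.5],"turn":0,"fingers":0}
    - {"delta_pos":[-6,-0.3,0.9],"turn":0,"fingers":0}
    - {"delta_pos":[-9,-0.5,1.2],"turn":0,"fingers":0}
    - {"delta_pos":[-12,-0.7,1.1],"turn":0,"fingers":0}
    - {"delta_pos":[-15,-0.8,0.6],"turn":0,"fingers":0}
    - {"delta_pos":[-18,-1,0.2],"turn":0,"fingers":0}
    - {"delta_pos":[-20,-1.1,0],"turn":0,"fingers":0}
    - {"delta_pos":[-20,-1.1,0],"turn":0,"fingers":0}
    - {"delta_pos":[-20,-1.1,0],"turn":0,"fingers":0}
    - {"delta_pos":[-20,-1.1,0],"turn":0,"fingers":0}

```text
time_s: 16.2
position: [0.5545, 0.0214, 0.1024]
tcp_rot: [[0.053, 0.016, 0.998], [-0.999, -0.001, 0.053], [0.002, -1.0, 0.016]]
force: [8.0, 2.9, -0.6]
opening: 0.272
```

>>> jog_arm:
  steps:
    - {"delta_pos":[0,0,0],"turn":0,"fingers":46}
    - {"delta_pos":[0,0,0],"turn":0,"fingers":46}
    - {"delta_pos":[0,0,0],"turn":0,"fingers":46}
    - {"delta_pos":[0,0,30],"turn":0,"fingers":46}
    - {"delta_pos":[0,0,60],"turn":0,"fingers":46}
    - {"delta_pos":[0,0,90],"turn":0,"fingers":46}
    - {"delta_pos":[-100,-200,130],"turn":0,"fingers":46}
    - {"delta_pos":[-100,-350,130],"turn":0,"fingers":46}
    - {"delta_pos":[-100,-350,130],"turn":0,"fingers":46}
    - {"delta_pos":[-100,-350,130],"turn":0,"fingers":46}
    - {"delta_pos":[-100,-350,130],"turn":0,"fingers":46}
    - {"delta_pos":[-100,-350,130],"turn":0,"fingers":46}
    - {"delta_pos":[-100,-350,130],"turn":0,"fingers":46}
    - {"delta_pos":[-100,-350,130],"turn":0,"fingers":46}
    - {"delta_pos":[-100,-350,130],"turn":0,"fingers":46}
    - {"delta_pos":[-100,-350,130],"turn":0,"fingers":46}
    - {"delta_pos":[-100,-350,130],"turn":0,"fingers":46}

```text
time_s: 17.62
position: [0.4465, -0.3298, 0.2297]
tcp_rot: [[0.05, -0.001, 0.999], [-0.999, 0.001, 0.05], [-0.001, -1.0, -0.001]]
force: [-0.2, 0.6, 0.5]
opening: 0.463
```

```bash
python3 - <<'E'
from h import *
print(read_state()["position"],read_state()["time_s"])
for n in("side","top"):
    im=capture(n)[:,:,::-1].copy();cv2.imwrite(f"pics/{n}2.png",im)
    strips(n,im,f"pics/st_{n}2.png")
E
```

```text
[ 0.44648112 -0.32982877  0.22965059] 17.6167
```

View pics/st_side2.png

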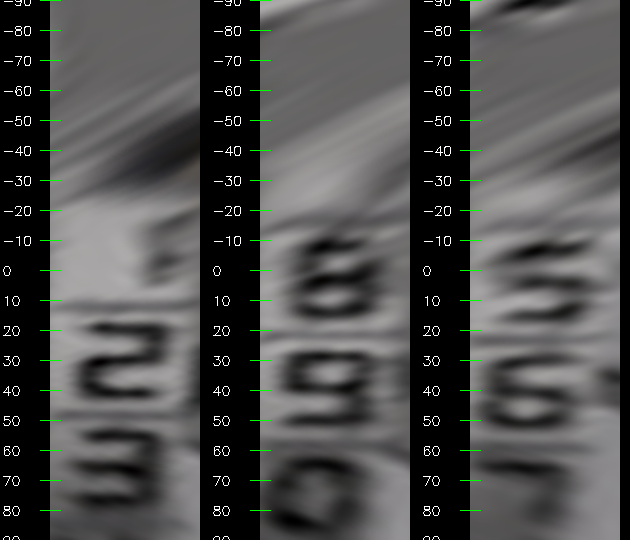

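View pics/st_top2.png

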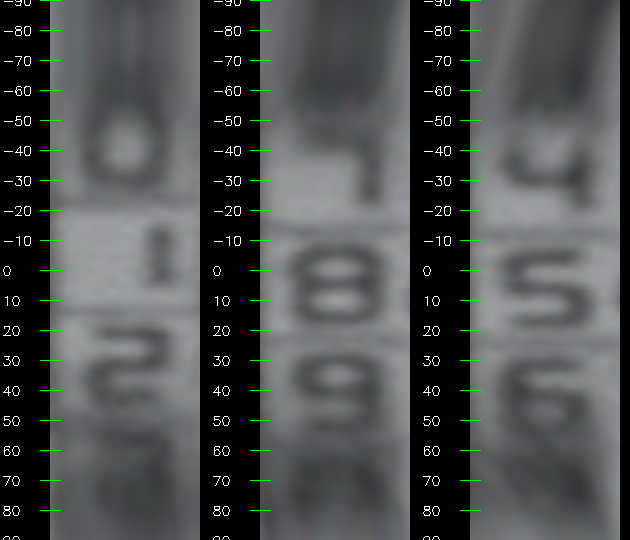

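View pics/top2.png

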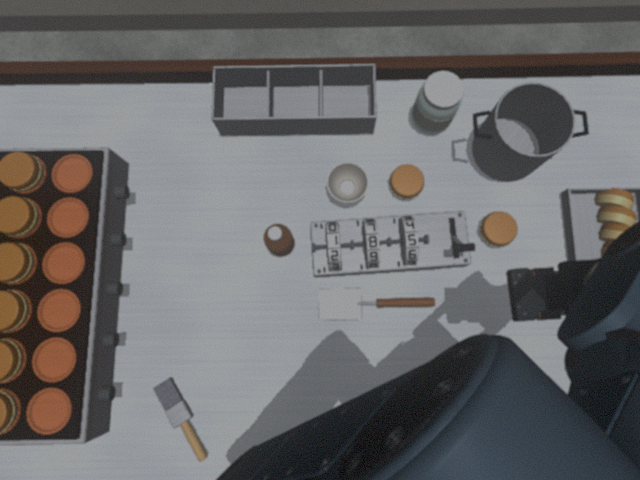

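>>> jog_arm:
  steps:
    - {"delta_pos":[20,35,0],"turn":0,"fingers":46}
    - {"delta_pos":[40,70,0],"turn":0,"fingers":46}
    - {"delta_pos":[60,105,-20],"turn":0,"fingers":46}
    - {"delta_pos":[80,140,-40],"turn":0,"fingers":46}
    - {"delta_pos":[98,172,-60],"turn":0,"fingers":46}
    - {"delta_pos":[113.4,200,-75],"turn":0,"fingers":46}
    - {"delta_pos":[113.4,200,-75],"turn":0,"fingers":46}
    - {"delta_pos":[113.4,200,-75],"turn":0,"fingers":46}
    - {"delta_pos":[113.4,200,-105],"turn":0,"fingers":46}
    - {"delta_pos":[113.4,200,-130],"turn":0,"fingers":46}
    - {"delta_pos":[113.4,200,-130],"turn":0,"fingers":46}
    - {"delta_pos":[113.4,200,-130],"turn":0,"fingers":0}
    - {"delta_pos":[113.4,200,-130],"turn":0,"fingers":0}
    - {"delta_pos":[113.4,200,-130],"turn":0,"fingers":0}
    - {"delta_pos":[113.4,200,-130],"turn":0,"fingers":0}

```text
time_s: 18.97
position: [0.5621, -0.1285, 0.1017]
tcp_rot: [[0.054, 0.003, 0.999], [-0.999, -0.0, 0.054], [0.0, -1.0, 0.003]]
force: [0.3, 2.5, 3.2]
opening: 0.274
```

>>> jog_arm:
  steps:
    - {"delta_pos":[3,0.2,0.2],"turn":0,"fingers":0}
    - {"delta_pos":[6,0.3,0.2],"turn":0,"fingers":0}
    - {"delta_pos":[9,0.5,0],"turn":0,"fingers":0}
    - {"delta_pos":[10,0.5,0],"turn":0,"fingers":0}
    - {"delta_pos":[10,0.5,0],"turn":0,"fingers":0}
    - {"delta_pos":[10,0.5,0],"turn":0,"fingers":0}
    - {"delta_pos":[10,0.5,0],"turn":0,"fingers":0}

```text
time_s: 19.55
position: [0.5672, -0.1281, 0.1014]
tcp_rot: [[0.057, -0.008, 0.998], [-0.998, -0.0, 0.057], [-0.0, -1.0, -0.008]]
force: [-9.7, -2.1, 11.5]
opening: 0.276
```

>>> jog_arm:
  steps:
    - {"delta_pos":[0,0,0],"turn":0,"fingers":46}
    - {"delta_pos":[0,0,0],"turn":0,"fingers":46}
    - {"delta_pos":[0,0,0],"turn":0,"fingers":46}
    - {"delta_pos":[0,0,25],"turn":0,"fingers":46}
    - {"delta_pos":[0,0,50],"turn":0,"fingers":46}
    - {"delta_pos":[-6,37,50],"turn":0,"fingers":46}
    - {"delta_pos":[-13.3,74.4,50],"turn":0,"fingers":46}
    - {"delta_pos":[-13.3,74.4,50],"turn":0,"fingers":46}
    - {"delta_pos":[-13.3,74.4,25],"turn":0,"fingers":46}
    - {"delta_pos":[-13.3,74.4,0],"turn":0,"fingers":46}
    - {"delta_pos":[-13.3,74.4,0],"turn":0,"fingers":46}
    - {"delta_pos":[-13.3,74.4,0],"turn":0,"fingers":0}
    - {"delta_pos":[-13.3,74.4,0],"turn":0,"fingers":0}
    - {"delta_pos":[-13.3,74.4,0],"turn":0,"fingers":0}
    - {"delta_pos":[-13.3,74.4,0],"turn":0,"fingers":0}

```text
time_s: 20.8
position: [0.5589, -0.0535, 0.1011]
tcp_rot: [[0.054, 0.003, 0.999], [-0.999, -0.0, 0.054], [0.0, -1.0, 0.003]]
force: [0.2, 1.4, 0.7]
opening: 0.273
```

>>> jog_arm:
  steps:
    - {"delta_pos":[3,0.2,0.2],"turn":0,"fingers":0}
    - {"delta_pos":[6,0.3,0.2],"turn":0,"fingers":0}
    - {"delta_pos":[9,0.5,0],"turn":0,"fingers":0}
    - {"delta_pos":[9,0.5,0],"turn":0,"fingers":0}
    - {"delta_pos":[9,0.5,0],"turn":0,"fingers":0}
    - {"delta_pos":[9,0.5,0],"turn":0,"fingers":0}
    - {"delta_pos":[9,0.5,0],"turn":0,"fingers":0}

```text
time_s: 21.38
position: [0.5628, -0.0532, 0.1009]
tcp_rot: [[0.056, -0.009, 0.998], [-0.998, -0.0, 0.056], [-0.0, -1.0, -0.009]]
force: [-8.4, -2.3, 9.4]
opening: 0.271
```

>>> jog_arm:
  steps:
    - {"delta_pos":[0,0,0],"turn":0,"fingers":46}
    - {"delta_pos":[0,0,0],"turn":0,"fingers":46}
    - {"delta_pos":[0,0,0],"turn":0,"fingers":46}
    - {"delta_pos":[0,0,25],"turn":0,"fingers":46}
    - {"delta_pos":[0,0,50],"turn":0,"fingers":46}
    - {"delta_pos":[-2,37,50],"turn":0,"fingers":46}
    - {"delta_pos":[-4.1,75.4,50],"turn":0,"fingers":46}
    - {"delta_pos":[-4.1,75.4,50],"turn":0,"fingers":46}
    - {"delta_pos":[-4.1,75.4,25],"turn":0,"fingers":46}
    - {"delta_pos":[-4.1,75.4,0],"turn":0,"fingers":46}
    - {"delta_pos":[-4.1,75.4,0],"turn":0,"fingers":46}
    - {"delta_pos":[-4.1,75.4,0],"turn":0,"fingers":0}
    - {"delta_pos":[-4.1,75.4,0],"turn":0,"fingers":0}
    - {"delta_pos":[-4.1,75.4,0],"turn":0,"fingers":0}
    - {"delta_pos":[-4.1,75.4,0],"turn":0,"fingers":0}

```text
time_s: 22.63
position: [0.5639, 0.022, 0.1011]
tcp_rot: [[0.054, 0.003, 0.999], [-0.999, -0.001, 0.054], [0.001, -1.0, 0.003]]
force: [0.7, 0.2, 1.3]
opening: 0.271
```

>>> jog_arm:
  steps:
    - {"delta_pos":[-3,-0.2,0.2],"turn":0,"fingers":0}
    - {"delta_pos":[-6,-0.3,0.2],"turn":0,"fingers":0}
    - {"delta_pos":[-9,-0.5,0],"turn":0,"fingers":0}
    - {"delta_pos":[-9,-0.5,0],"turn":0,"fingers":0}
    - {"delta_pos":[-9,-0.5,0],"turn":0,"fingers":0}
    - {"delta_pos":[-9,-0.5,0],"turn":0,"fingers":0}
    - {"delta_pos":[-9,-0.5,0],"turn":0,"fingers":0}

```text
time_s: 23.22
position: [0.5595, 0.0217, 0.1016]
tcp_rot: [[0.054, 0.014, 0.998], [-0.999, -0.001, 0.054], [0.002, -1.0, 0.014]]
force: [7.2, 2.0, -4.4]
opening: 0.273
```

>>> jog_arm:
  steps:
    - {"delta_pos":[0,0,0],"turn":0,"fingers":46}
    - {"delta_pos":[0,0,0],"turn":0,"fingers":46}
    - {"delta_pos":[0,0,0],"turn":0,"fingers":46}
    - {"delta_pos":[0,0,30],"turn":0,"fingers":46}
    - {"delta_pos":[0,0,60],"turn":0,"fingers":46}
    - {"delta_pos":[0,0,90],"turn":0,"fingers":46}
    - {"delta_pos":[-100,-200,130],"turn":0,"fingers":46}
    - {"delta_pos":[-100,-350,130],"turn":0,"fingers":46}
    - {"delta_pos":[-100,-350,130],"turn":0,"fingers":46}
    - {"delta_pos":[-100,-350,130],"turn":0,"fingers":46}
    - {"delta_pos":[-100,-350,130],"turn":0,"fingers":46}
    - {"delta_pos":[-100,-350,130],"turn":0,"fingers":46}
    - {"delta_pos":[-100,-350,130],"turn":0,"fingers":46}
    - {"delta_pos":[-100,-350,130],"turn":0,"fingers":46}
    - {"delta_pos":[-100,-350,130],"turn":0,"fingers":46}
    - {"delta_pos":[-100,-350,130],"turn":0,"fingers":46}
    - {"delta_pos":[-100,-350,130],"turn":0,"fingers":46}

```text
time_s: 24.63
position: [0.4526, -0.3296, 0.2298]
tcp_rot: [[0.05, -0.0, 0.999], [-0.999, 0.0, 0.05], [-0.0, -1.0, -0.0]]
force: [0.2, 1.9, 0.5]
opening: 0.458
```

```bash
python3 - <<'E'
from h import *
print(read_state()["position"],read_state()["time_s"])
for n in("side","top"):
    im=capture(n)[:,:,::-1].copy();cv2.imwrite(f"pics/{n}3.png",im)
    strips(n,im,f"pics/st_{n}3.png")
for n in("side","top"):
    for t in["timer","hundreds_axle","tens_axle","units_axle","start_bar"]:
        r=tip_of(t,n); print(t,n,[(np.round(q["position"],4).tolist(),round(q["confidence"],2)) for q in r[:1]])
E
```

```text
[ 0.45255815 -0.32961849  0.2298358 ] 24.6333
timer side [([0.5642, -0.0934, 0.0014], 0.57)]
hundreds_axle side [([0.5596, 0.0199, 0.0607], 0.61)]
tens_axle side [([0.5623, -0.054, 0.0588], 0.79)]
units_axle side [([0.5639, -0.128, 0.0587], 0.66)]
start_bar side [([0.5465, -0.2271, 0.1102], 0.59)]
timer top [([0.5611, -0.094, 0.0003], 0.91)]
hundreds_axle top [([0.5567, 0.024, 0.0622], 0.63)]
tens_axle top [([0.5664, -0.0526, 0.0579], 0.8)]
units_axle top [([0.5658, -0.1283, 0.0592], 0.81)]
start_bar top [([0.5464, -0.2242, 0.1105], 0.64)]
```

View pics/st_side3.png

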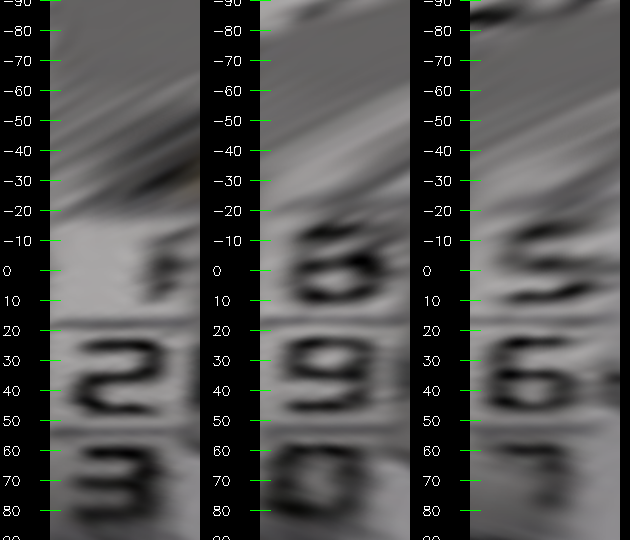

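View pics/st_top3.png

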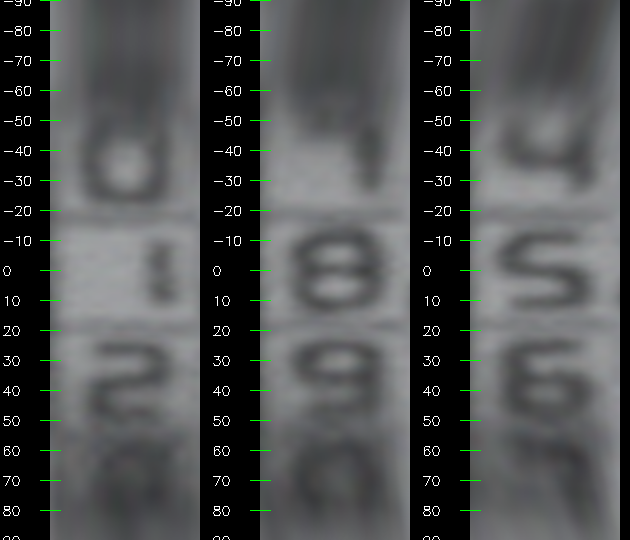

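>>> jog_arm:
  steps:
    - {"delta_pos":[15,40,0],"turn":0,"fingers":0}
    - {"delta_pos":[30,75,0],"turn":0,"fingers":0}
    - {"delta_pos":[35,102,0],"turn":0,"fingers":0}
    - {"delta_pos":[35,102,-40],"turn":0,"fingers":0}
    - {"delta_pos":[35,102,-80],"turn":0,"fingers":0}
    - {"delta_pos":[35,102,-115],"turn":0,"fingers":0}
    - {"delta_pos":[35,102,-115],"turn":0,"fingers":0}
    - {"delta_pos":[35,102,-115],"turn":0,"fingers":0}

```text
time_s: 25.9
position: [0.4878, -0.2252, 0.1135]
tcp_rot: [[0.054, -0.004, 0.999], [-0.999, 0.003, 0.054], [-0.003, -1.0, -0.004]]
force: [0.5, 0.5, 0.4]
opening: 0.02
```

>>> jog_arm:
  steps:
    - {"delta_pos":[10,0.5,0],"turn":0,"fingers":0}
    - {"delta_pos":[20,1,0],"turn":0,"fingers":0}
    - {"delta_pos":[28,1.5,0],"turn":0,"fingers":0}
    - {"delta_pos":[36,2,0],"turn":0,"fingers":0}
    - {"delta_pos":[44,2.4,0],"turn":0,"fingers":0}
    - {"delta_pos":[52,2.8,0],"turn":0,"fingers":0}
    - {"delta_pos":[60,3.3,0],"turn":0,"fingers":0}
    - {"delta_pos":[67,3.7,0],"turn":0,"fingers":0}
    - {"delta_pos":[74,4,0],"turn":0,"fingers":0}
    - {"delta_pos":[81,4.4,0],"turn":0,"fingers":0}
    - {"delta_pos":[88,4.8,0],"turn":0,"fingers":0}
    - {"delta_pos":[94,5.1,0],"turn":0,"fingers":0}
    - {"delta_pos":[98,5.3,0],"turn":0,"fingers":0}
    - {"delta_pos":[98,5.3,0],"turn":0,"fingers":0}

```text
time_s: 27.07
position: [0.5868, -0.2206, 0.1145]
tcp_rot: [[0.055, -0.001, 0.998], [-0.998, 0.0, 0.055], [-0.0, -1.0, -0.001]]
force: [-1.5, -0.9, 0.5]
opening: 0.008
```

>>> jog_arm:
  steps:
    - {"delta_pos":[3,0.2,0],"turn":0,"fingers":0}
    - {"delta_pos":[5,0.3,0],"turn":0,"fingers":0}
    - {"delta_pos":[7,0.4,0],"turn":0,"fingers":0}
    - {"delta_pos":[7,0.4,0],"turn":0,"fingers":0}
    - {"delta_pos":[7,0.4,0],"turn":0,"fingers":0}

```text
time_s: 27.48
position: [0.5881, -0.2205, 0.1142]
tcp_rot: [[0.055, -0.013, 0.998], [-0.998, 0.001, 0.056], [-0.002, -1.0, -0.013]]
force: [-12.2, -3.2, 4.2]
opening: 0.001
```

At the stop (12 N). Back off, rise, and check.

>>> jog_arm:
  steps:
    - {"delta_pos":[-10,-0.5,0],"turn":0,"fingers":0}
    - {"delta_pos":[-30,-1.6,0],"turn":0,"fingers":0}
    - {"delta_pos":[-60,-3.2,0],"turn":0,"fingers":0}
    - {"delta_pos":[-90,-5,0],"turn":0,"fingers":0}
    - {"delta_pos":[-90,-5,40],"turn":0,"fingers":0}
    - {"delta_pos":[-90,-5,80],"turn":0,"fingers":0}
    - {"delta_pos":[-130,-105,115],"turn":0,"fingers":0}
    - {"delta_pos":[-140,-105,115],"turn":0,"fingers":0}
    - {"delta_pos":[-140,-105,115],"turn":0,"fingers":0}
    - {"delta_pos":[-140,-105,115],"turn":0,"fingers":0}
    - {"delta_pos":[-140,-105,115],"turn":0,"fingers":0}
    - {"delta_pos":[-140,-105,115],"turn":0,"fingers":0}

```text
time_s: 28.48
position: [0.4538, -0.3248, 0.2297]
tcp_rot: [[0.053, 0.001, 0.999], [-0.999, 0.001, 0.053], [-0.001, -1.0, 0.001]]
force: [-0.3, 0.3, 0.1]
opening: 0.001
```

```bash
python3 - <<'E'
from h import *
print(read_state()["position"],read_state()["time_s"])
for n in("side","top"):
    im=capture(n)[:,:,::-1].copy();cv2.imwrite(f"pics/{n}4.png",im)
    strips(n,im,f"pics/st_{n}4.png")
    for t in["start_bar","spatula_grip","cake0_mid","cake1_mid","oil_mid","bowl_mid"]:
        r=tip_of(t,n); print(t,n,[(np.round(q["position"],3).tolist(),round(q["confidence"],2)) for q in r[:1]])
a=cv2.resize(cv2.imread("pics/side4.png")[180:310,270:420],(450,390))
b=cv2.resize(cv2.imread("pics/st_top4.png"),(350,390))
cv2.imwrite("pics/z4.png",np.hstack([a,b]))
P=T([[.0336,-.13,.1094]]);print("expected bar",P.round(3))
E
```

```text
[ 0.45384796 -0.32483336  0.22974851] 28.4833
start_bar side [([0.609, -0.222, 0.112], 0.65)]
spatula_grip side [([0.45, -0.115, 0.003], 0.94)]
cake0_mid side [([0.597, -0.326, 0.014], 0.94)]
cake1_mid side [([0.706, -0.135, 0.019], 0.86)]
oil_mid side [([0.574, 0.133, 0.057], 0.56)]
bowl_mid side [([0.694, -0.007, 0.021], 0.77)]
start_bar top [([0.613, -0.222, 0.111], 0.6)]
spatula_grip top [([0.445, -0.118, 0.01], 0.94)]
cake0_mid top [([0.58, 0.139, 0.062], 0.74)]
cake1_mid top [([0.707, -0.135, 0.017], 0.85)]
oil_mid top [([0.581, 0.138, 0.062], 0.79)]
bowl_mid top [([0.697, -0.009, 0.024], 0.8)]
expected bar [[ 0.606 -0.221  0.109]]
```

View pics/z4.png

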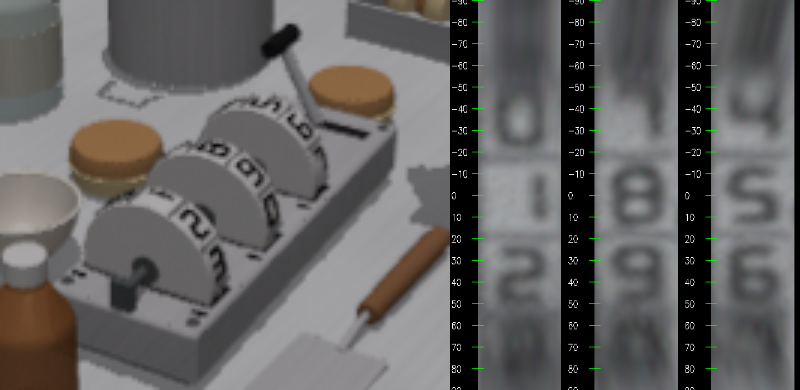

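View pics/st_side4.png

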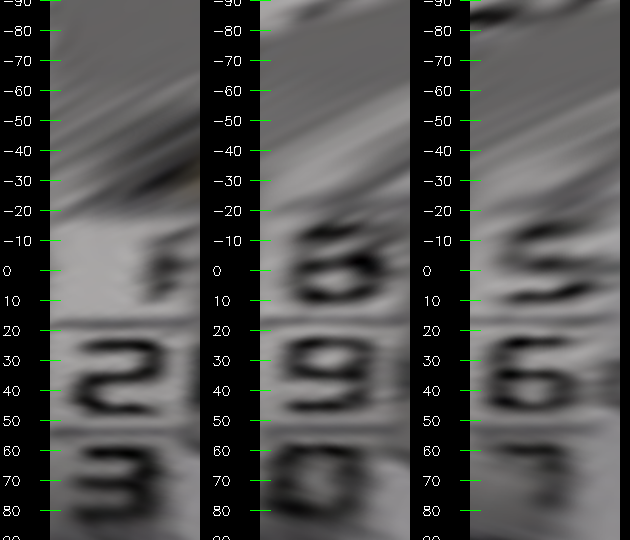

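Both cameras show 1, 8, 5 on top with the ribs at about ±18° around each numeral. The lever leans away from the robot, and the arm is clear of everything.

```bash
python3 -c "
from rig import *
print(hand_in(), read_state()['time_s'])"
```

```text
the job is handed in; nothing more can be done
the job is handed in; nothing more can be done
```

The timer is set to 185 and started, and the job is handed in. I pinched each thumbwheel by its flat sides and rolled it round, with two camera-guided corrections. I then pushed the lever over with closed fingers until it met its stop (about 12 N) and withdrew the arm to a clear position. The clock read about 29 s at the last check.

- **Wheels:** in both cameras 1, 8 and 5 are centred on top to about 1–2°, within the 8° allowed. They still read the same after the lever push.
- **Lever:** the cameras put the bar at x ≈ 0.609 to 0.613 m, against an expected 0.606 m for fully over. Before the push, the network placed the bar about 8 mm further from the robot than the stated "off" position. I did not resolve that difference.
- **Bystanders:** every usable detection was within about 6 mm of where it started, which is measurement noise.
- **Disagreement:** in the last top picture the network put cake0 where the oil bottle stands, an evident misdetection. The side camera found cake0 unmoved.

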